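# Wedge the tip-box row tight and press the pedal home

## Robot

A 6-joint arm with a two-finger parallel gripper is mounted at the origin on a cart in front of the work surface, level with it; the furniture and walls round the work are solid. World frame = base frame: x ahead of the robot, y to its left, z up, the work surface at z = 0. Lengths are in m, angles in rad, forces in N, time in s.
With the tool pointing down it reaches from about 0.2 to 0.875 m from the base axis. Payload 3.4 kg.
Tool frame: the origin (TCP) lies between the finger pads; the fingertips stand 25 mm ahead of it and the grasp point (between the pads) lies 6 mm ahead of it (r.nose_length is the z of the fingertips in the tool frame, in m); z points along the fingers, x is the direction in which the jaws open and shut, and the axes are right-handed (so a half turn about z gives the same grasp; the last joint's range is limited). The gripper opens to 94 mm and grips with 3 to 60 N. Pads are 16 mm wide; open, the fingers measure 119 mm over their backs; the gripper's body (75 mm by 177 mm) begins 78 mm behind the grasp point.
Start: joints at [-1.436, 0.276, 1.505, -0, 1.361, -0.121], TCP at [0.145, -0.556, 0.23] pointing down, gripper open.
Joint ranges: [-2.89, 2.89], [-0.75, 2.08], [0.22, 2.7], [-1.18, 4.32], [0.11, 2.71], [-2.7, 2.7]. Speed limits (rad/s): [2.57, 2.57, 3.14, 3.14, 3.14, 3.14].

## Interface

Orientations are given as a unit quaternion [w, x, y, z].
In Python, from plant import r, gripper_to, inverse_kinematics, vision, models, telemetry gives the robot as it stands. Calls block until the motion is done:
- r.move_to(position, orientation): joint-space move of the TCP to a pose.
- r.move_l(position, rot=None, vel=0.15, guard=None): straight line of the TCP; rot=None keeps the orientation; vel is the mean speed in m/s. With guard (N) it stops when the force on the tool has changed by that much, and returns True; else False.
- r.movej(angles): joint-space move.
- gripper_to(opening, f_grip=None): finger opening in m; f_grip is the grip in N (None keeps the last); returns when the fingers have stopped.
- r.hold(seconds).
- inverse_kinematics(position, orientation): joint angles nearest the present ones, or None.
- vision.snapshot(name): name is "scene" or "side" or "wrist"; returns the picture (420x560x3 uint8, red, green, blue); there is no depth.
- vision.get_calibration(name): a dict with "fx", "fy", "cx", "cy" (pixels), "position" and "orientation" of the camera in the world. Camera axes: x right, y down, z forward; pixel columns grow to the right and rows downward; lengths in m; the calibration is good to about 2 mm. A picture is of the moment at which its call begins: read the wrist's pose just before it. get_calibration takes no time and is no camera call; for the wrist camera it gives the pose at the moment of the call.
A pose or a line that the arm cannot do raises r.PlanningError and nothing moves.
- r.sign_off(): hands the job in, once; it reports no verdict.
Trained networks look in the newest picture that a camera, given by its name, has taken for a name from the list of things; names that differ only in an ending like _2 or _b are one class to them, and where a whole thing is asked for, a point or a joint stands for the part that bears it (a point fixed in the world has none). Each returns a list of dicts, best first, with "score" (0 to 1); they miss things now and then, are a little off and sometimes report something else, mostly with a low value. They report only what shows in the picture. A call takes as long as a camera call. They do not tell look-alikes from the thing itself.
- models.boxes_of(thing, camera): "at" ([x, y, z] in m, in world coordinates, good to about 4 mm: the middle of the surface that is visible of it).
- models.regions_of(thing, camera): "pixels" (420x560 bool, what is visible of it).
- models.mark_of(thing, camera): "at" ([x, y, z] in m, in world coordinates, good to about 4 mm: a listed point, or the origin of a listed thing).
Readings, each from a call of its own:
- telemetry.current_t(): time.
- telemetry.current_joints(): joint angles.
- telemetry.current_dq(): joint speeds.
- telemetry.current_joint_efforts(): joint torques, N m.
- telemetry.current_ee_pos(): TCP position.
- telemetry.current_tool_rot(): TCP orientation.
- telemetry.current_wrist_force(): force on the tool from outside, world axes, zero at the start.
- telemetry.current_torque(): the same for the moment, N m.
- telemetry.current_opening(): finger opening in m.
Only numpy, scipy, OpenCV 4.12 (cv2) and the standard library are available. Lean on these libraries where they do the work, as an engineer would, in place of code of your own. Each camera call takes 0.05 s, during which the arm holds its last target. There are 200 camera calls.

## Task

Stand the orange wedge, narrow end down, in the gap between the last pipette-tip box and the sloping end block, and drive it down until the row of boxes is locked tight; let go of it. Then press the red pedal under the press head all the way down to its stop, without ramming it, keep it there for about a second, and let it spring back up. Leave the wedge locked in and the other things on the bench where they stand.

Things in the scene. Friction and masses are not known exactly. Their poses are not given: they have to be found in the camera images.
- press: Fixed bench press, origin at table height. x points away from the operator, y to the left along the row, z up. Bed top z = 12 mm. From left to right: pedal, white column (y = 45 to 75 mm, 106 mm wide in x), fixed wall (inner face y = 30 mm), tip boxes a, b, c on the line x = 0, gap, end block. A steel bar over the boxes (x = 27 to 49 mm, to y = -130 mm, top 130 mm high) comes down with the pedal, clear of them.
- head_edge (a point): Middle of the lower edge of the white press head's left end (y = 213 mm, z = 191 mm of the press). The head (106 mm wide in x, top 246 mm high) reaches from here to the right over the whole pedal to the column.
- tip_box_a: Pipette-tip box, yellow with clear lid, loose, 74 mm along the row, 108 mm across it, 66 mm high, 0.13 kg, origin under its centre; its x axis lies along the row (press yaw - 90 degrees). Leftmost, beside the fixed wall.
- tip_box_b: The same, middle one. Between the boxes there is up to 2 mm of play each.
- tip_box_c: The same, the last at the right; the wedge belongs between its right face (37 mm from its centre) and the end block.
- end_block: Fixed aluminium end block, set differently along the bed each time; axes parallel to the press's. Origin on the bed at the foot of its sloping face, which faces the boxes (+y), is 80 mm wide in x, 66 mm high and leans away from them 1 in 5 (its top is 13 mm further right than its foot). With the row tight, the slope's foot is 13 to 18.5 mm from box c.
- wedge: Loose orange wedge, 0.1 to 0.17 kg, standing on its narrow foot; origin at the foot's centre, z up. 50 mm wide in x. Face at y = +10 mm upright (goes against box c); -y face slopes 1 in 5, from y = -10 mm at the foot to -22 mm at z = 60 mm, matching the end block. Shoulder z = 60 to 66 mm; above it a grip tab 24 mm in x, y = -13 to 7 mm, z = 66 to 100 mm.
- wedge_top (a point): Centre of the top of the wedge's grip tab, 100 mm above its foot, at y = -3 mm of the wedge. Locked tight, the foot hangs 7 to 35 mm above the bed, never on it, so how far it goes must be felt: 15 to 25 N straight down on the tab, free of a grip, locks it and friction then holds it.
- pedal (a joint): Pedal angle in rad: 0 up (rest), 0.28 down at its stop. Hinge at the pedal's right end, at x = 0, y = 90, z = 31 mm of the press, axis along x; the left end goes down. The spring asks about 5 N at the pad to start and 14 N at the stop; let go, it comes up again.
- pedal_pad (a point): Centre of the black tread (54 mm wide in x, 46 mm long) on the red pedal's top, 95 mm left of the hinge; 66 mm above the table at rest, 40 mm at the stop. The pedal ends 12 mm further left; the head overhangs it, its edge 34 mm further left and 125 mm higher, so an upright gripper does not fit: reach in from the left, tool tilted 35 to 45 degrees.
- coplin_jar: Bystander: staining jar with lid, 48x56x106 mm, loose, origin under its centre.
- amber_bottle: Bystander: brown bottle with black cap, 60x60x128 mm, loose, origin under its centre.
- timer: Bystander: white digital timer, 24x62x63 mm, loose, origin under its centre.
Things that resemble listed ones, but are neither listed nor needed, are in the scene too. Leave any pink look-alike of the tip_box_a alone.

How it is judged:
On the way, in this order (a step that is already met when the one before it is completed fails the run):
1. the wedge is pinched tight between box c and the end block, the row closed up, the robot off the wedge (contact force between wedge and tip_box_c above 10 N and contact force between wedge and end_block above 10 N and contact force between the fingers and wedge below 0.3 N and y of tip_box_c in the frame of press above -0.1558 m), for 0.2 s.
2. the pedal is held at its stop (value of joint pedal above 0.265 rad), for 0.5 s.
At the end, for the whole second after the job is handed in: The wedge stands upright (within 5 degrees) and at rest between box c and the end block, pinched with more than 10 N on both sides, the three boxes upright (within 3 degrees) and pushed together against the fixed wall (within 1.5 mm), and the pedal is back up (below 0.03 rad) (contact force between wedge and tip_box_c above 10 N and contact force between wedge and end_block above 10 N and angle between wedge's own z axis and vertical below 0.09 rad and linear speed of wedge below 0.01 m/s and value of joint pedal below 0.03 rad and angle between each of tip_box_a, tip_box_b, tip_box_c's own z axis and vertical below 0.06 rad and y of tip_box_c in the frame of press above -0.1558 m); the robot touches nothing.
It fails at once if the pedal is rammed (more than 60 N on it) (contact force between pedal and anything else above 60 N).
It fails at once if a bystander is moved by more than 25 mm (distance of any of coplin_jar, amber_bottle, timer from where it was at the start of the episode above 0.025 m).
It also fails if it takes over 72 s, if anything falls off the work surface, if the arm or the gripper's body presses on something with over 40 N, if the wrist force passes 120 N, or if a joint passes its speed limit or range.

## Working session

There is one attempt and no reset: what is moved stays moved. The work goes in short steps, each a Python script; the robot and the scene stay as the last script left them, time stands still between calls to the robot, and variables do not carry over. Pictures are saved under pics/ and viewed, about 8 in all and at most 12, crops included, and the job is handed in when it is done.

```bash
ls; mkdir -p pics; cat > h.py <<'E'
import numpy as np, cv2
from plant import r, gripper_to, inverse_kinematics, vision, models, telemetry as T
from scipy.spatial.transform import Rotation as R
def q(M): x,y,z,w=R.from_matrix(M).as_quat(); return [w,x,y,z]
def rot(qq): w,x,y,z=qq; return R.from_quat([x,y,z,w]).as_matrix()
def save(im,n,s=1): cv2.imwrite('pics/'+n,cv2.resize(im[:,:,::-1],None,fx=s,fy=s))
def proj(p,cal):
    c=rot(cal['orientation']).T@(np.array(p)-cal['position']); return np.array([cal['fx']*c[0]/c[2]+cal['cx'],cal['fy']*c[1]/c[2]+cal['cy']])
def ray(uv,cal,z):
    d=rot(cal['orientation'])@np.array([(uv[0]-cal['cx'])/cal['fx'],(uv[1]-cal['cy'])/cal['fy'],1]); o=np.array(cal['position']); return o+d*(z-o[2])/d[2]
E
python3 - <<'E'
from h import *
np.set_printoptions(precision=3,suppress=True)
for c in ['scene','side']:
    im=vision.snapshot(c); save(im,c+'.png',1.4 if c=='scene' else 1.4)
    cal=vision.get_calibration(c); print(c,cal['position'],rot(cal['orientation'])[:,2],cal['fx'])
    for n in ['press','head_edge','tip_box_a','end_block','wedge','wedge_top','pedal_pad','coplin_jar','amber_bottle','timer']:
        print(n,[(round(d['score'],2),np.round(d['at'],3).tolist(),proj(d['at'],cal).round().tolist()) for d in models.mark_of(n,c)])
print(T.current_t())
E
```

```text
pics
scene [-0.388 -0.699  0.826] [ 0.708  0.518 -0.481] 402.89339794668274
press [(0.93, [0.469, 0.099, 0.004], [242.0, 258.0]), (0.75, [0.465, 0.013, 0.01], [261.0, 265.0])]
head_edge [(0.62, [0.466, 0.087, 0.006], [244.0, 258.0]), (0.4, [0.54, -0.326, 0.098], [365.0, 267.0])]
tip_box_a [(0.95, [0.466, 0.014, 0.011], [261.0, 264.0]), (0.78, [0.467, -0.065, 0.007], [280.0, 273.0]), (0.73, [0.468, 0.084, 0.01], [245.0, 258.0]), (0.57, [0.802, 0.153, 0.0], [284.0, 215.0]), (0.31, [0.463, -0.11, 0.014], [290.0, 277.0])]
end_block []
wedge [(0.6, [0.544, -0.319, -0.0], [360.0, 291.0])]
wedge_top [(0.91, [0.542, -0.326, 0.101], [365.0, 265.0])]
pedal_pad []
coplin_jar [(0.74, [0.579, 0.536, -0.0], [181.0, 213.0])]
amber_bottle []
timer [(0.56, [0.662, 0.2, -0.002], [254.0, 227.0])]
side [-0.066 -0.681  1.436] [ 0.421  0.43  -0.798] 526.3790990300075
press [(0.61, [0.476, 0.096, 0.002], [226.0, 244.0])]
head_edge []
tip_box_a [(0.81, [0.466, -0.061, 0.01], [256.0, 275.0]), (0.74, [0.464, 0.014, 0.01], [239.0, 261.0]), (0.56, [0.468, 0.086, 0.009], [226.0, 246.0])]
end_block [(0.72, [0.463, -0.115, 0.008], [267.0, 287.0]), (0.38, [0.465, -0.064, 0.013], [256.0, 276.0])]
wedge [(0.81, [0.546, -0.322, 0.0], [336.0, 317.0]), (0.64, [0.544, -0.326, 0.099], [340.0, 303.0]), (0.6, [0.466, 0.015, 0.008], [240.0, 261.0])]
wedge_top [(0.62, [0.541, -0.325, 0.103], [339.0, 303.0])]
pedal_pad [(0.43, [0.469, 0.273, 0.064], [188.0, 202.0])]
coplin_jar [(0.66, [0.584, 0.54, 0.002], [169.0, 154.0])]
amber_bottle [(0.92, [0.581, -0.46, 0.0], [380.0, 341.0])]
timer [(0.5, [0.665, 0.197, -0.001], [248.0, 195.0])]
1.1
```

View pics/scene.png

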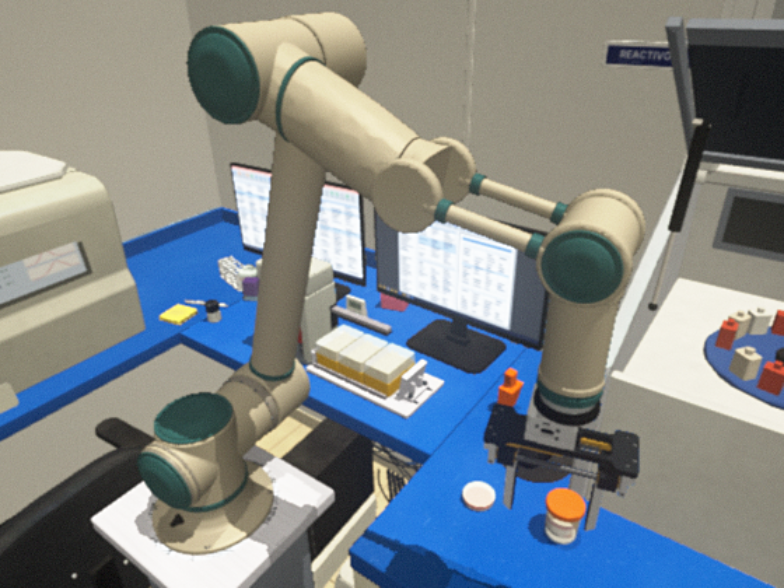

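View pics/side.png

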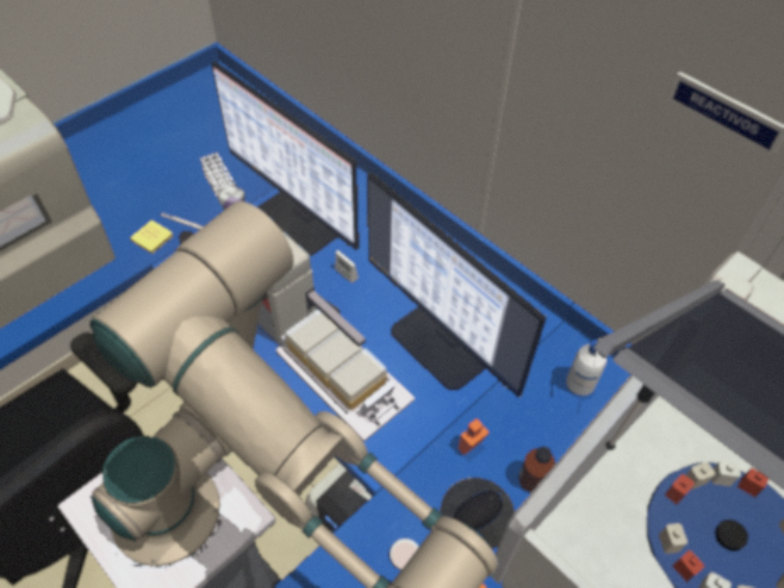

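The scene view shows the press with three yellow boxes (scene px ~(365,360) enlarged), the end block at ~(415,378) and the orange wedge at ~(510,388). The only other orange thing is the orange-lidded jar at (565,515), which has no grip tab, so I choose the one at (510,388), next to the bottle. I'll check it with the wrist camera.

```bash
cat >> h.py <<'E'
def down(yaw):
    c,s=np.cos(yaw),np.sin(yaw); return q(np.array([[c,s,0],[s,-c,0],[0,0,-1]]))  # tool x along yaw
np.set_printoptions(precision=4,suppress=True)
E
python3 - <<'E'
from h import *
print(rot(T.current_tool_rot()))
c=vision.get_calibration('wrist'); M=rot(T.current_tool_rot())
print('cam in tool',M.T@(np.array(c['position'])-T.current_ee_pos()), M.T@rot(c['orientation'])[:,2],c['fx'])
print(inverse_kinematics([.543,-.325,.3],down(0)),inverse_kinematics([.47,-.1,.3],down(0)))
r.move_to([.543-.03,-.325,.30],down(0))
cal=vision.get_calibration('wrist'); im=vision.snapshot('wrist'); save(im,'w1.png')
np.save('cal_w1.npy',cal,allow_pickle=True)
for n in ['wedge','wedge_top']:print(n,[(d['score'],d['at']) for d in models.mark_of(n,'wrist')])
rg=models.regions_of('wedge','wrist')
for d in rg: print(d['score'],cv2.minAreaRect(np.argwhere(d['pixels'])[:,::-1].astype(np.float32)))
r.move_to([.43,-.08,.36],down(0))
cal=vision.get_calibration('wrist'); im=vision.snapshot('wrist'); save(im,'w2.png')
np.save('cal_w2.npy',cal,allow_pickle=True)
for n in ['press','end_block','tip_box_a','head_edge']:print(n,[(d['score'],d['at'],proj(d['at'],cal)) for d in models.mark_of(n,'wrist')])
im=vision.snapshot('scene'); save(im,'s2.png',1.4)
for n in ['press','end_block','tip_box_a','pedal_pad','head_edge','wedge_top']:print(n,[(d['score'],d['at']) for d in models.mark_of(n,'scene')])
print(T.current_t())
E
```

```text
[[ 0.253  -0.9675  0.    ]
 [-0.9675 -0.253  -0.0001]
 [ 0.0001  0.     -1.    ]]
cam in tool [ 0.0006 -0.0764 -0.1524] [-0.0007  0.2608  0.9654] 339.7046835387552
[-0.6492  0.3378  1.2453 -0.      1.5585 -0.6492] [-0.3546  0.0979  1.5632 -0.      1.4804 -0.3546]
wedge [(0.7, [0.5459, -0.3187, 0.0034])]
wedge_top [(0.69, [0.5441, -0.3242, 0.0986])]
0.65 ((305.410888671875, 179.40931701660156), (46.02976989746094, 34.63154220581055), 6.842772960662842)
press []
end_block [(0.94, [0.4609, -0.1116, 0.0124], array([299.3493, 186.7355]))]
tip_box_a [(0.78, [0.4682, -0.0608, 0.012], array([304.7969, 152.6651]))]
head_edge []
press []
end_block [(0.84, [0.4621, -0.1082, 0.0112])]
tip_box_a [(0.87, [0.4695, 0.0863, 0.0102]), (0.6, [0.4645, 0.0126, 0.0085]), (0.59, [0.4653, -0.0633, 0.0084]), (0.43, [0.808, 0.1557, 0.0017]), (0.36, [0.5435, -0.3252, 0.0996])]
pedal_pad [(0.63, [0.4716, 0.2716, 0.0679])]
head_edge [(0.68, [0.4704, 0.3075, 0.19])]
wedge_top [(0.7, [0.5426, -0.3244, 0.099])]
4.55
```

```bash
python3 -c "
import cv2,numpy as np
a=cv2.imread('pics/w1.png')[90:260,210:420];b=cv2.imread('pics/w2.png')[60:270,170:430]
cv2.imwrite('pics/ww.png',np.hstack([cv2.resize(a,(400,324)),cv2.resize(b,(400,324))]))"
```

```text
(no output)
```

View pics/ww.png

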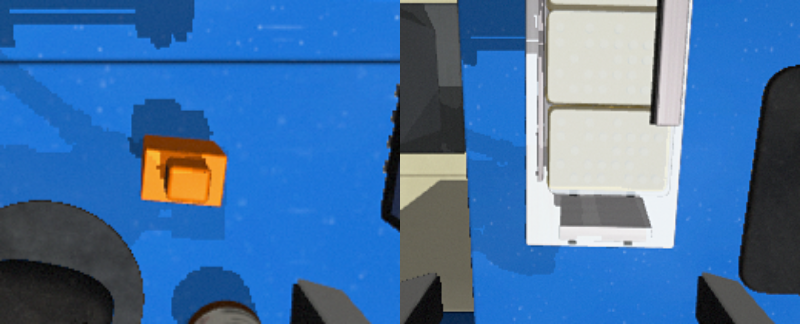

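View pics/s2.png

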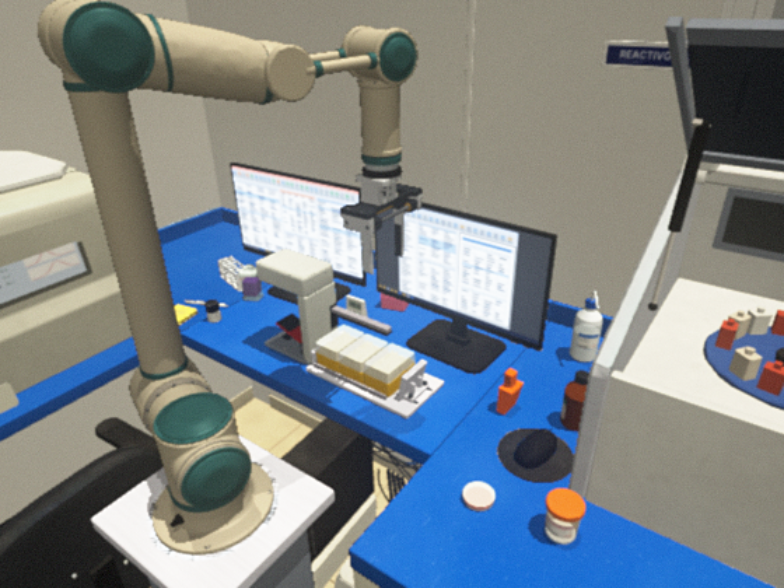

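Left crop: the orange wedge with its square tab at ~(187,180). Right crop: the end block at ~(605,215) below box c. Scene: the pedal (red) is under the head at ~(290,325). Next I fit the wedge pose by silhouette and the press yaw by edges.

```bash
cat > fit.py <<'E'
from h import *
from scipy.optimize import minimize
B=np.array([[x,y,z] for x in(-.025,.025) for y,z in((.01,0),(-.01,0),(.01,.066),(-.022,.06),(-.022,.066))])
Tb=np.array([[x,y,z] for x in(-.012,.012) for y in(-.013,.007) for z in(.066,.1)])
def sil(p,cal):
    im=np.zeros((420,560),np.uint8); c,s=np.cos(p[2]),np.sin(p[2]); M=np.array([[c,-s,0],[s,c,0],[0,0,1]])
    z=p[3] if len(p)>3 else 0
    for V in (B,Tb):
        P=np.array([proj(M@v+[p[0],p[1],z],cal) for v in V])
        cv2.fillConvexPoly(im,cv2.convexHull((P*16).round().astype(np.int32)),255,cv2.LINE_AA,4)
    return im/255.
def orange(im):  # rgb
    h=cv2.cvtColor(im,cv2.COLOR_RGB2HSV); return ((h[...,0]<18)&(h[...,1]>150)&(h[...,2]>70)).astype(float)
def fit(m,cal,p0):
    f=lambda p:np.abs(sil(p,cal)-m).sum()/m.sum()
    S=np.array([p0]+[np.array(p0)+d for d in np.diag([.008,.008,.15,.006][:len(p0)])])
    o=minimize(f,p0,method='Nelder-Mead',options=dict(initial_simplex=S,xatol=1e-4,fatol=1e-5,maxiter=300)); return o.x,o.fun
E
python3 - <<'E'
from fit import *
im=cv2.imread('pics/w1.png')[:,:,::-1].copy(); cal=np.load('cal_w1.npy',allow_pickle=True).item()
m=orange(im); n,l,st,ce=cv2.connectedComponentsWithStats(m.astype(np.uint8)); 
k=l[180,305]; print(st[k]); m=(l==k).astype(float)
for y in (0,np.pi,.3,-.3): print(fit(m,cal,[.544,-.321,y]))
cal=np.load('cal_w2.npy',allow_pickle=True).item()
for u,v in((127,244),(127,0),(275,245),(290,0)): print(ray((170+u/1.538,60+v/1.543),cal,.012))
for u,v in((147,188),(270,188)): print('box c right top',ray((170+u/1.538,60+v/1.543),cal,.078))
for u,v in((158,228),(250,226)): print('block top edge (near/far?)',ray((170+u/1.538,60+v/1.543),cal,.078))
for u,v in((158,195),(248,197)): print('block slope upper',ray((170+u/1.538,60+v/1.543),cal,.078))
E
```

```text
[     0      0    560    420 232556]
(array([ 0.7666, -0.165 , -1.515 ]), np.float64(0.9835557887132561))
(array([ 0.761 , -0.1692,  2.2922]), np.float64(0.9822961469284733))
(array([ 0.7667, -0.1654, -1.5801]), np.float64(0.9834293000985805))
(array([ 0.7658, -0.1654, -1.579 ]), np.float64(0.9834201098179515))
[ 0.3895 -0.161   0.012 ]
[0.3946 0.0652 0.012 ]
[ 0.5378 -0.1622  0.012 ]
[0.5394 0.065  0.012 ]
box c right top [ 0.4131 -0.0911  0.078 ]
box c right top [ 0.517  -0.0912  0.078 ]
block top edge (near/far?) [ 0.4221 -0.1261  0.078 ]
block top edge (near/far?) [ 0.5014 -0.1244  0.078 ]
block slope upper [ 0.4223 -0.0971  0.078 ]
block slope upper [ 0.4987 -0.099   0.078 ]
```

```bash
sed -i 's/<18/<24/' fit.py; python3 - <<'E'
from fit import *
im=cv2.imread('pics/w1.png')[:,:,::-1].copy(); cal=np.load('cal_w1.npy',allow_pickle=True).item()
m=orange(im); n,l,st,ce=cv2.connectedComponentsWithStats(m.astype(np.uint8)); 
k=l[184,308]; print(st[k],cv2.cvtColor(im[184:185,308:309],cv2.COLOR_RGB2HSV)); m=(l==k).astype(float)
for y in (0,np.pi,.3,-.3): print(fit(m,cal,[.544,-.321,y]))
E
```

```text
[ 284  161   45   37 1417] [[[ 17 208 246]]]
(array([ 0.544 , -0.3214, -0.0861]), np.float64(0.13792740808391105))
(array([ 0.5429, -0.3278,  3.0543]), np.float64(0.13819585703017975))
(array([ 0.5434, -0.3219, -0.0937]), np.float64(0.13743479042993345))
(array([ 0.5439, -0.3215, -0.0878]), np.float64(0.13806301631450038))
```

```bash
python3 - <<'E'
from fit import *
r.move_to([.544,-.40,.24],down(-.088))
cal=vision.get_calibration('wrist'); im=vision.snapshot('wrist'); save(im,'w3.png')
m=orange(im); n,l,st,ce=cv2.connectedComponentsWithStats(m.astype(np.uint8)); print(st[1:][st[1:,4]>100])
uv=proj([.544,-.324,.09],cal); print(uv)
k=1+np.argmin([np.hypot(*(c-uv)) if s[4]>100 else 1e9 for c,s in zip(ce[1:],st[1:])]); m=(l==k).astype(float)
for y in (-.088,np.pi-.088): print(fit(m,cal,[.544,-.321 if y<1 else -.328,y]))
x,y,w,h=st[k][:4]; c=im[max(0,y-15):y+h+15,max(0,x-15):x+w+15]; save(c,'w3c.png',4)
print(T.current_t())
E
```

```text
[[ 245  103   53   34 1310]
 [ 292  227   60   56 1928]
 [  49  310   42   70 1296]
 [ 469  310   42   70 1298]
 [ 251  397  309   21 4472]]
[270.5143 114.8493]
(array([ 0.5441, -0.3229, -0.0628]), np.float64(0.5293878161951805))
(array([ 0.5429, -0.3347,  3.0903]), np.float64(0.5318724741805119))
5.95
```

View pics/w3c.png

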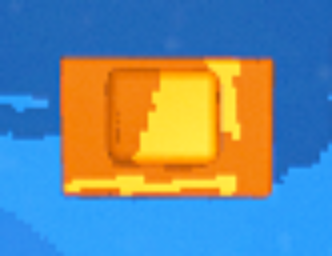

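The close crop shows the wedge from above: the tab is nearer the upper (+y) edge (3 vs 9 mm margins), so the upright face already faces +y with yaw ≈ -0.088. Now I pick it up and look at the gap from above.

```bash
python3 - <<'E'
from fit import *
cal=vision.get_calibration('wrist'); p=ray((270.5,117.25),cal,.1); print(p)
x,y=(p[0]+.5438)/2,(p[1]-.3244)/2
print(x,y)
gripper_to(.06,25)
r.move_to([x,y,.18],down(-.088)); r.move_l([x,y,.094],vel=.08)
print('closed',gripper_to(0,25),T.current_opening(),T.current_wrist_force())
r.move_l([x,y,.24]); print(T.current_opening(),T.current_wrist_force())
r.move_to([.4635,-.19,.26],down(0))
cal=vision.get_calibration('wrist'); np.save('cal_w4.npy',cal,allow_pickle=True); im=vision.snapshot('wrist'); save(im,'w4.png'); 
for n in ['end_block','tip_box_c','wedge','wedge_top']:print(n,[(d['score'],d['at'],proj(d['at'],cal)) for d in models.mark_of(n,'wrist')])
for n,b in(('slope foot',[.4635,-.11,.012]),('top',[.4635,-.123,.078])):print(n,proj(b,cal))
save(im[20:230,150:420],'w4c.png',2.9); print(T.current_t(),T.current_ee_pos())
E
```

```text
[ 0.5442 -0.3258  0.1   ]
0.5439796110909254 -0.3251146694703559
closed False 0.02340111916946601 [-0.4904 -0.216  -0.6899]
0.023723329091704472 [ 0.4258  0.2854 -2.2706]
end_block [(0.7, [0.4625, -0.1085, 0.0159], array([277.2592, 107.2433]))]
tip_box_c [(0.63, [0.4667, -0.0615, 0.0131], array([281.0095,  62.5283]))]
wedge [(0.88, [0.4639, -0.1865, 0.1673], array([278.2641, 211.9008]))]
wedge_top [(0.94, [0.4614, -0.1885, 0.267], array([272.3744, 275.5553]))]
slope foot [278.1639 108.6783]
top [277.983  121.9279]
11.0417 [ 0.4642 -0.1911  0.2594]
```

View pics/w4c.png

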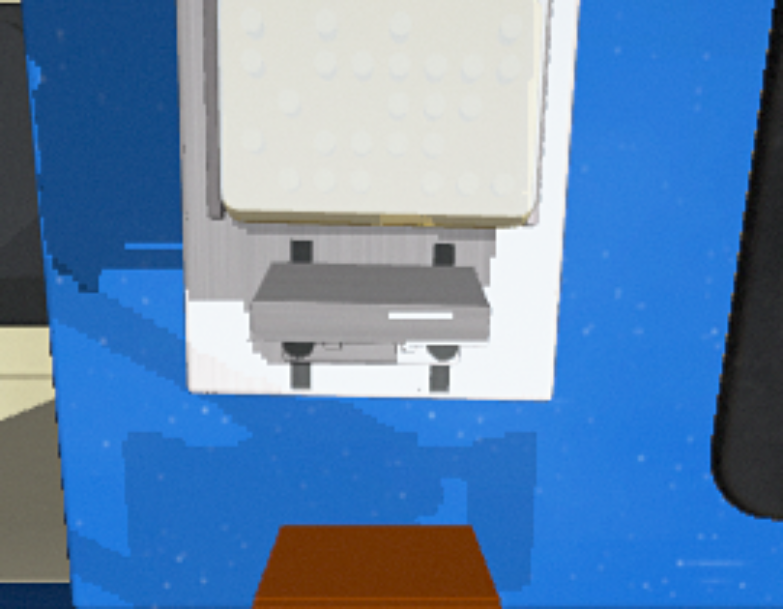

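```bash
python3 - <<'E'
from h import *
cal=np.load('cal_w4.npy',allow_pickle=True).item()
f=lambda u,v,z:print(ray((150+u/2.9,20+v/2.9),cal,z))
f(270,263,.012);f(475,267,.012);f(250,303,.078);f(490,304,.078);print('box');f(235,222,.02);f(530,226,.02);f(380,213,.078)
f(400,526,.16);f(281,526,.16);f(472,526,.16)
print(T.current_ee_pos(),T.current_tool_rot())
E
```

```text
[ 0.4237 -0.1122  0.012 ]
[ 0.504  -0.1137  0.012 ]
[ 0.4235 -0.1253  0.078 ]
[ 0.5028 -0.1257  0.078 ]
box
[ 0.4117 -0.0972  0.02  ]
[ 0.5237 -0.0987  0.02  ]
[ 0.4664 -0.0971  0.078 ]
[ 0.4713 -0.1802  0.16  ]
[ 0.4398 -0.1802  0.16  ]
[ 0.4904 -0.1803  0.16  ]
[ 0.4642 -0.1911  0.2594] [-0.0001  1.     -0.0005 -0.0003]
```

```bash
python3 - <<'E'
from h import *
X=.4638; O=down(-.005)
ys=lambda z:-.1125-(z-.012)/5
tcp=lambda fz,c=.0115:[X,ys(fz)+c-.0018,fz+.094]
p=tcp(.085); r.move_to([X,p[1],.24],O); r.move_l(tcp(.09),vel=.1); r.hold(.3)
print('over',T.current_ee_pos(),T.current_wrist_force())
g=r.move_l(tcp(.06),vel=.04,guard=8); print('to .06',g,T.current_ee_pos(),T.current_wrist_force())
if not g:
    g=r.move_l(tcp(.022),vel=.03,guard=12); r.hold(.2); print('drive',g,T.current_ee_pos(),T.current_wrist_force(),T.current_opening())
cal=vision.get_calibration('wrist'); np.save('cal_w5.npy',cal,allow_pickle=True); im=vision.snapshot('wrist'); save(im,'w5.png'); save(vision.snapshot('scene')[200:320,190:350],'s5.png',4)
print(T.current_t())
E
```

```text
over [ 0.4641 -0.1185  0.1845] [ 0.0843  0.6918 -1.3637]
to .06 False [ 0.464  -0.1125  0.1542] [-0.6315  0.0666 -1.6425]
drive True [ 0.4646 -0.1094  0.1308] [0.2679 0.3508 1.2659] 0.02340612970497761
14.4917
```

View pics/s5.png

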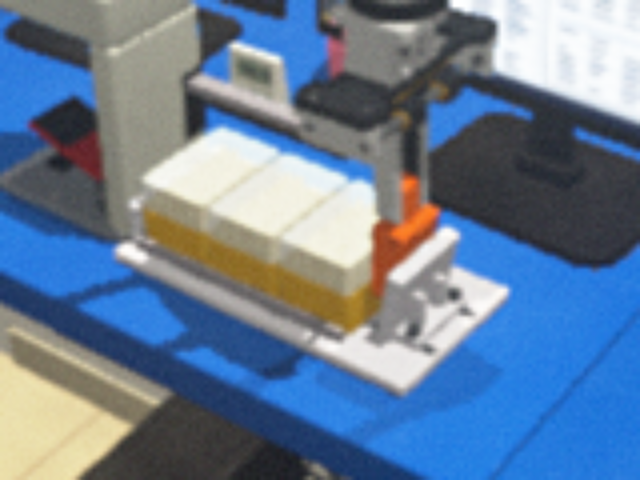

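The wedge sits in the gap (crop px ~(405,235)) between box c and the block, and the row looks closed. Release it and press on the tab.

```bash
python3 - <<'E'
from h import *
p=T.current_ee_pos(); x,y,z=p
gripper_to(.05,25); r.move_l([x,y,z+.06],vel=.1); gripper_to(0,25); 
cal=vision.get_calibration('wrist'); im=vision.snapshot('wrist'); save(im,'w6.png')
print([(d['score'],d['at']) for d in models.mark_of('wedge_top','wrist')], T.current_opening())
r.hold(.3); f0=np.array(T.current_wrist_force()); 
top=z+.006   # expected tab top ; fingertips 25 mm ahead
r.move_l([x,y,top+.025+.008],vel=.06,guard=10)
print('pre',T.current_ee_pos(),T.current_wrist_force()-f0)
g=r.move_l([x,y,top+.025-.035],vel=.012,guard=20); print(g,T.current_ee_pos(),T.current_wrist_force()-f0)
r.hold(.3); print(T.current_ee_pos(),T.current_wrist_force()-f0, T.current_t())
E
```

```text
[(0.88, [0.467, -0.1081, 0.137])] 0.0005278073971492446
pre [ 0.4643 -0.1093  0.1693] [ 0.1824  1.1444 -0.9776]
True [ 0.4658 -0.1094  0.1617] [-0.2084  2.3769  4.687 ]
[ 0.4658 -0.1094  0.1617] [-0.7932  1.1744  5.4511] 19.2833
```

```bash
python3 - <<'E'
from h import *
x,y,z=T.current_ee_pos(); 
for i in range(8):
    g=r.move_l([x,y,z-.0015*(i+1)],vel=.01,guard=22); F=T.current_wrist_force(); r.hold(.15); F2=T.current_wrist_force(); print(g,T.current_ee_pos(),F,F2)
    if F2[2]>19 or g: break
print(T.current_t())
E
```

```text
False [ 0.4659 -0.1094  0.1617] [-2.7822  0.751  11.2815] [-2.7857 -0.161  10.9144]
False [ 0.466  -0.1094  0.1615] [-5.4353  1.7309 19.8664] [-4.7306  2.5129 20.025 ]
20.1333
```

```bash
python3 - <<'E'
from h import *
x,y,z=T.current_ee_pos(); 
r.move_l([x,y,z-.0037],vel=.01,guard=15); r.hold(.3); print(T.current_ee_pos(),T.current_wrist_force())
r.move_l([x,y,z+.03],vel=.1); r.hold(.3); print('f free',T.current_wrist_force())
r.move_l([x,y,.3],vel=.2)
r.move_to([.464,-.16,.30],down(0))
cal=vision.get_calibration('wrist'); im=vision.snapshot('wrist'); save(im,'w7.png')
for n in ['tip_box_c','wedge','wedge_top','end_block']:print(n,[(d['score'],d['at']) for d in models.mark_of(n,'wrist')])
r.move_to([.40,.0,.38],down(0))
save(vision.snapshot('scene'),'s7.png')
for n in ['pedal_pad','head_edge','wedge_top','press','timer','tip_box_a']:print(n,[(d['score'],d['at']) for d in models.mark_of(n,'scene')])
save(vision.snapshot('side'),'d7.png')
for n in ['pedal_pad','head_edge','press']:print(n,[(d['score'],d['at']) for d in models.mark_of(n,'side')])
a=cv2.imread('pics/w7.png')[20:260,150:430];b=cv2.imread('pics/s7.png')[170:320,150:325]
cv2.imwrite('pics/v7.png',np.hstack([cv2.resize(a,(400,343)),cv2.resize(b,(400,343))]))
print(T.current_t())
E
```

```text
[ 0.4661 -0.1094  0.1614] [-5.852   2.0534 25.0244]
f free [-1.1671 -0.183  -0.4597]
tip_box_c [(0.96, [0.464, 0.0119, 0.0076]), (0.73, [0.4676, -0.0582, 0.0144])]
wedge [(0.7, [0.4652, -0.1017, 0.0379])]
wedge_top [(0.93, [0.4668, -0.1064, 0.1367])]
end_block []
pedal_pad [(0.46, [0.4728, 0.273, 0.0678]), (0.34, [0.4658, -0.1019, 0.034])]
head_edge []
wedge_top [(0.7, [0.4639, -0.1075, 0.1332])]
press [(0.65, [0.4657, 0.0945, 0.0052]), (0.55, [0.4645, -0.1106, 0.137]), (0.23, [0.465, -0.0627, 0.0108])]
timer [(0.6, [0.6622, 0.2014, -0.0011])]
tip_box_a [(0.86, [0.4649, -0.0641, 0.0095]), (0.78, [0.4669, 0.0866, 0.0127]), (0.63, [0.4634, 0.0171, 0.0098])]
pedal_pad [(0.45, [0.4697, 0.2739, 0.0663])]
head_edge []
press [(0.91, [0.4761, 0.0958, 0.0049])]
24.0583
```

View pics/v7.png

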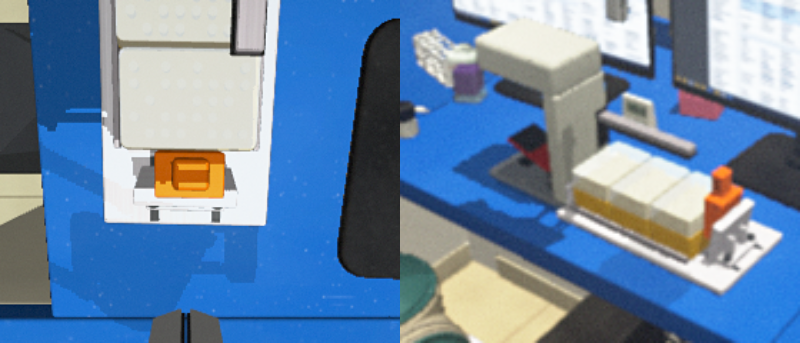

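The left crop shows the wedge between box c and the end block at (190,175), seated square. The right crop shows the row closed and the red pedal with its black tread at ~(530,145), head above it. At 25 N the wedge gave less than 0.3 mm, so it is locked. Next I check the reach to the pedal.

```bash
cat >> h.py <<'E'
def tilt(a): c,s=np.cos(a),np.sin(a); return q(np.array([[1,0,0],[0,-c,-s],[0,s,-c]]).astype(float))
PX=.469
def tcp(a,ty,tz,back=0,x=PX):  # tip centre -> TCP
    b=.025+back; return [x,ty+b*np.sin(a),tz+b*np.cos(a)]
E
python3 - <<'E'
from h import *
j=T.current_joints()
for deg in (45,42,40,37):
    a=np.radians(deg)
    print(deg,[inverse_kinematics(tcp(a,.277,z,b),tilt(a)) for z,b in((.072,.16),(.072,.01),(.04,0))])
print(inverse_kinematics([.36,.33,.42],down(0)),inverse_kinematics([.469,.44,.36],tilt(np.radians(42))))
E
```

```text
45 [array([ 0.8721,  0.7169,  1.0726, -0.5128,  1.9553,  0.8266]), array([ 0.7785,  0.6845,  1.4302, -0.5286,  1.6298,  0.9144]), array([ 0.7716,  0.7192,  1.4739, -0.5316,  1.5592,  0.949 ])]
42 [array([ 0.8552,  0.6783,  1.1006, -0.4858,  1.9182,  0.8193]), array([ 0.7634,  0.6557,  1.4494, -0.5047,  1.5905,  0.8996]), array([ 0.7566,  0.6907,  1.4944, -0.5089,  1.5178,  0.9335])]
40 [array([ 0.843 ,  0.6527,  1.1196, -0.4677,  1.8932,  0.8132]), array([ 0.7527,  0.6366,  1.4626, -0.4883,  1.564 ,  0.8888]), array([ 0.746 ,  0.672 ,  1.5083, -0.4934,  1.4899,  0.9221])]
37 [array([ 0.8234,  0.6146,  1.1485, -0.4403,  1.8553,  0.8022]), array([ 0.7354,  0.6084,  1.4827, -0.4631,  1.524 ,  0.871 ]), array([ 0.729 ,  0.6442,  1.5295, -0.4693,  1.4478,  0.9033])]
[ 0.5994  0.0931  1.2845 -0.      1.764   0.5994] [ 0.8863  0.6914  0.7143 -0.5785  2.2568  0.6334]
```

```bash
python3 - <<'E'
from h import *
a=np.radians(43); O=tilt(a)
r.move_to([.36,.33,.42],down(0)); r.move_to([.469,.44,.36],O); r.move_to(tcp(a,.277,.072,.14),O)
cal=vision.get_calibration('wrist'); im=vision.snapshot('wrist'); save(im,'w8.png',1.2)
for n in ['pedal_pad','head_edge','pedal']:print(n,[(d['score'],d['at'],proj(d['at'],cal)*1.2) for d in models.mark_of(n,'wrist')])
print(T.current_ee_pos(),T.current_wrist_force(),T.current_t(),proj([.469,.283,.066],cal)*1.2)
E
```

```text
pedal_pad [(0.7, [0.4662, 0.272, 0.0651], array([329.5032, 228.3752]))]
head_edge [(0.84, [0.4708, 0.3044, 0.1906], array([335.7918, 371.139 ]))]Traceback (most recent call last):
  File "<stdin>", line 5, in <module>
ValueError: it knows: amber_bottle, coplin_jar, end_block, head_edge, pedal_pad, press, timer, tip_box, wedge, wedge_top
```

View pics/w8.png

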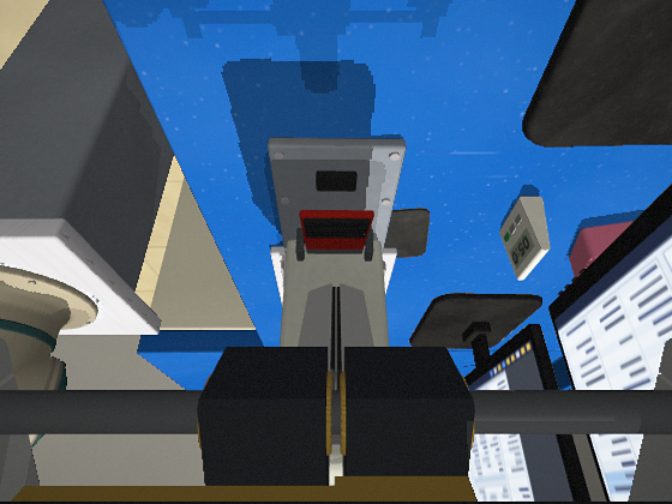

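The picture shows the red pedal with black tread at (335,230), under the head, with the fingers at (335,300) aligned to it. The path is clear, so press.

```bash
python3 - <<'E'
from h import *
a=np.radians(43); X=.468; ty=.270
r.hold(.3); print(T.current_t(),T.current_ee_pos())
r.move_l(tcp(a,ty,.082,.01,X),vel=.12,guard=12); r.hold(.3); f0=np.array(T.current_wrist_force())
g=r.move_l(tcp(a,ty,.066,0,X),vel=.03,guard=25); print('contact',g,T.current_ee_pos()-np.array(tcp(a,ty,.066,0,X)),T.current_wrist_force()-f0)
for i in range(24):
    dz=.002*(i+1); g=r.move_l(tcp(a,ty+min(dz,.026)*.2,.066-dz,0,X),vel=.04,guard=20)
    F=T.current_wrist_force()-f0; p=T.current_ee_pos(); 
    if i%3==2 or g or F[2]>18: print(round(dz,3),g,p[1:],F)
    if g or F[2]>27: break
r.hold(1.2); print('held',T.current_ee_pos(),T.current_wrist_force()-f0,T.current_t())
E
```

```text
27.25 [0.469  0.3899 0.1928]
contact False [ 0.0002 -0.0001  0.0008] [0.1402 0.8883 5.7777]
0.006 False [0.2885 0.0795] [-0.9413  2.5471  8.1845]
0.012 False [0.2898 0.0739] [-0.1969  3.4347  9.5876]
0.018 False [0.2908 0.0684] [-0.6622  2.9122 10.3911]
0.024 False [0.2914 0.0633] [-0.5858  2.948  13.1079]
0.026 False [0.2914 0.0629] [-1.8337  4.2479 19.2364]
0.028 False [0.2914 0.0625] [-2.1198  5.825  25.0734]
0.03 False [0.2915 0.0622] [-3.846   6.9346 31.9708]
held [0.4684 0.2914 0.0622] [-4.7753  7.5692 32.3354] 34.675
```

The stop shows clearly: z stalls while the force climbs from 13 to 32 N. That was held for 1.2 s. Release, retreat and check.

```bash
python3 - <<'E'
from h import *
a=np.radians(43); X=.468; ty=.270
r.move_l(tcp(a,ty,.078,0,X),vel=.05); r.move_l(tcp(a,ty,.082,.14,X),vel=.15)
vision.snapshot('wrist'); print('pad',[(d['score'],d['at']) for d in models.mark_of('pedal_pad','wrist')])
r.move_to([.469,.44,.36],tilt(a)); r.move_to([.36,.33,.42],down(0)); r.move_to([.42,-.14,.34],down(0))
im=vision.snapshot('wrist'); 
for n in ['tip_box_c','wedge','wedge_top','end_block']:print(n,[(d['score'],d['at']) for d in models.mark_of(n,'wrist')])
s=vision.snapshot('scene'); print('pad',[(d['score'],d['at']) for d in models.mark_of('pedal_pad','scene')])
for n in ['coplin_jar','amber_bottle','timer']:print(n,[(d['score'],d['at']) for d in models.mark_of(n,'scene')])
A=im[20:260,150:430,::-1];B=s[170:320,150:325,::-1]
cv2.imwrite('pics/v9.png',np.hstack([cv2.resize(A,(400,343)),cv2.resize(B,(400,343))])); print(T.current_t())
E
```

```text
pad [(0.78, [0.4681, 0.2769, 0.0653])]
tip_box_c [(0.77, [0.469, -0.0567, 0.0131]), (0.74, [0.465, 0.0161, 0.0132])]
wedge [(0.64, [0.4624, -0.1017, 0.0388])]
wedge_top [(0.6, [0.4681, -0.1103, 0.1345])]
end_block []
pad [(0.66, [0.4738, 0.2709, 0.0646])]
coplin_jar [(0.54, [0.5794, 0.5353, -0.0013])]
amber_bottle [(0.87, [0.5808, -0.459, -0.0021]), (0.5, [0.464, -0.1105, 0.0111]), (0.46, [0.4654, 0.0152, 0.0105])]
timer [(0.51, [0.6607, 0.2005, 0.0012])]
40.575
```

View pics/v9.png

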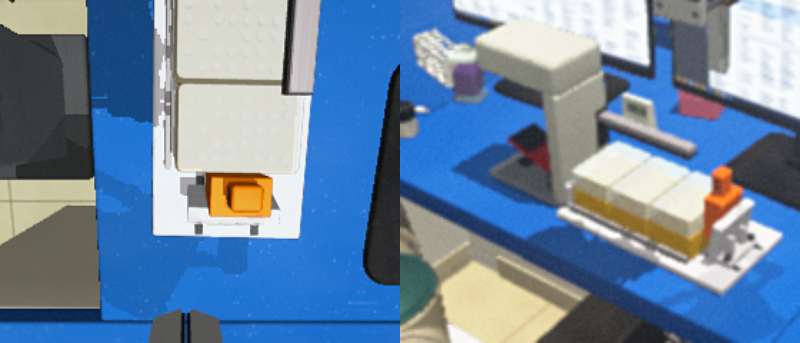

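The left crop shows the wedge still seated at (240,195). The right crop shows the row closed and the pedal up at (530,145). The robot is clear of everything, so I'm handing in.

```bash
python3 -c "
from h import *
print(r.sign_off())"
```

```text
the job is handed in; nothing more can be done
None
```

The wedge is locked in and the pedal has been pressed and released. I handed the job in at about 41 s of the 72 s allowed; no verdict was reported.

- **Wedge:** I set it narrow end down in the gap, let go, and pressed on the tab with closed fingers up to about 25 N. It gave only about 0.3 mm as the force built up, and its foot hangs about 24 mm above the bed, within the expected 7 to 35 mm.
- **Pedal:** I pressed it with the tool tilted 43°. At the stop the force rose from 13 to 32 N with almost no further travel. I held it there for 1.2 s and let it spring back.
- **Last checks:** The pictures show the wedge upright and seated, the row closed, and the pedal up (tread at about 65 mm). The jar, bottle and timer are within 5 mm of where they stood.
- **Not confirmed:** The pinch force on the wedge and the tightness of the row could not be measured directly; I judged both by feel and picture. Estimates of the press's y position disagreed by up to about 8 mm between sightings. That was harmless here, but box c's y in the press frame is not checked to the millimetre.

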